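Set the gap gauge in the bag sealer's jaw

ROBOT

A 6-joint arm with a two-finger parallel gripper is mounted at the origin on a cart in front of the work surface, level with it; the furniture and walls round the work are solid. World frame = base frame: x ahead of the robot, y to its left, z up, the work surface at z = 0. Lengths are in m, angles in degrees, forces in N, time in s.
With the tool pointing down it reaches from about 0.275 to 0.775 m from the base axis. Payload 14.6 kg.
Tool frame: the origin (TCP) lies on the centre line of the jaws, within the pads' length; the fingertips stand 22 mm ahead of it and the grasp point (between the pads) lies 3 mm ahead of it; z points along the fingers, y is the line along which they close (so a half turn about z gives the same grasp; the last joint's range is limited). The gripper opens to 85 mm and grips with 20 to 120 N. Pads are 22 mm wide; open, the fingers measure 114 mm over their backs; the gripper's body (76 mm by 85 mm) begins 54 mm behind the grasp point. The pads swing forward as they close: fully open they stand 13 mm farther back than shut.
Start: joints at [57.164, 15.075, -2.767, 72.158, 0, 81.102], TCP at [0.213, 0.48, 0.253] pointing down, gripper open.
Joint ranges: [-151.79, 151.79], [-50.71, 97.33], [-67.44, 78.34], [-121.81, 120.89], [-77.56, 73.72], [-180, 180]. Speed limits (degrees/s): [108.29, 108.29, 147.25, 159.86, 180, 180].

INTERFACE

Orientations are given as a 3x3 rotation matrix whose columns are the frame's x, y, z axes.
In Python, from workcell import bot gives the robot as it stands.
- The arm moves only by the tool apply_moves, never from a script. Its argument "commands" is a list of rows, each an object of numbers: "x", "y", "z": the shift along the tool's x, y, z in mm; "wx", "wy", "wz": the turn, a rotation vector about the tool's x, y, z in degrees. In form: [{"x": .., "y": .., "z": .., "wx": .., "wy": .., "wz": ..}, ...]. A call has 1 to 5 rows; each row is the pose to reach, as a shift and turn from the pose commanded when the call began, along the tool's axes at that moment; what a row does not reach only later rows make up. A row lasts 1/8 s, in which the tool goes at most 62.5 mm and 10.7 degrees, less where a joint would pass 70% of its speed; a pose out of reach is approached as far as the arm can. A call with a gripper value outside its range is refused whole. "jaw" is the closure, from -1 (fully open) to 1 (shut), set as the call begins (left out, the last holds). The fingers move at their own pace and stop on an object; "newtons" is the grip in N (left out, the last holds). Time passes only in rows, so rows that repeat a pose let the fingers close. It gives the time, the measured TCP pose, the force, the opening and the grip force at its end, in the units of the state.
- bot.get_obs(): the state, without advancing time (a new reading comes with each control period).
- bot.snapshot(name): name is "side" or "top"; returns a dict with "frame" (420x560x3 uint8, red, green, blue), "mtx" (3x3 intrinsics, pixels), "rvec" (rotation vector, rad) and "tvec" (3), from world to camera coordinates, as OpenCV has them. Camera axes: x right, y down, z forward; pixel columns grow to the right and rows downward; lengths in m; the calibration is good to about 2 mm. A picture is of the moment at which its call begins. There is no depth.
- bot.close_job(): hands the job in; it is judged then, once.
The state is a dict: "clock": time; "joints": joint angles; "qd": joint speeds; "joint_efforts": joint torques, N m; "ee_pos": TCP position; "tool_rot": TCP orientation; "wrist_force": force on the tool from outside, world axes, zero at the start; "moment": the same for the moment, N m; "gripper_width": opening from 0.0 (shut) to 1.0 (fully open); "finger_force": force on a finger pad.
Only numpy, scipy, OpenCV 4.12 (cv2) and the standard library are available. Lean on these libraries where they do the work, as an engineer would, in place of code of your own. Each camera call takes 0.05 s, during which the arm holds its last target. There are 200 camera calls.

TASK

Check the jaw gap of the bag sealer: pick up the flat steel gauge by its black handle and slide its blade along the feed table, under the upper jaw, until the gauge's cross-bar meets the front of the jaw. Leave the gauge there, lying flat on the feed table and let go. Leave the jar and the tin where they stand.

Things in the scene. Friction and masses are not known exactly. Their poses are not given: they have to be found in the camera images.
- sealer: Grey bag sealer, fixed to the desk, 200 long x 130 wide mm; origin on the desk straight below gap_mouth, same axes. Flat aluminium feed table, 124 wide, top 30 above the desk, from x = -110 to 60. The steel upper jaw (x 0 to 30, 116 wide) bridges it: underside 39, top 63 above the desk, black knobs on it reach 80. Rear housing x 60 to 90, 62 high.
- gauge_grip (a point): Centre of the gauge's black handle (76 long x 18 wide x 28 high, mm), 14 above the gauge's flat underside. The gauge, 120 g, lies flat on the desk at the start. Axes: x along the gauge to the blade's tip, y across, z up. Ahead of the handle, on the same underside: a thin neck, then the steel cross-bar (46 wide, 14 high) with its front face at x = 62, then the blade. It balances about 23 ahead of this point.
- blade_tip (a point): Middle of the end of the gauge's steel blade (22 wide, 4 thick, 45 long from cross-bar to tip, mm), 107 ahead of the handle's centre along x and 2 above the gauge's underside. Same axes as gauge_grip.
- gap_mouth (a point): Middle of the front mouth of the sealer's jaw gap, in the plane of the upper jaw's front face. x points into the gap (direction of insertion), y across, z up. The gap is 40 wide (y -20 to 20) and 9 high, this point 4.5 above the feed table. The jaw is 30 deep in x; the gap is open behind, clear to x = 60. With the cross-bar touching the jaw, the blade's tip is at x = 45 mm.
- jar_mid (a point): Bystander: confetti jar with a white lid, 63 across, 92 high, loose; the point is its centre. To be left alone.
- tin_mid (a point): Bystander: flat round glitter tin with a purple lid, 62 across, 22 high, loose; the point is its centre. To be left alone.
- hutch: The dark hutch over the back of the desk, fixed; origin at desk height in the middle of its foot. The front edge of its lowest shelf is 154 mm nearer the robot than the origin (at x = 0.63 m), from 455 mm above the desk upwards: an arm swinging across the desk must keep its wrist clear of it.

How it is judged (in metres and radians):
At the end, for the whole second after the job is handed in: The gauge rests, released, flat on the feed table (tilt under 0.06 rad) with its blade in the jaw gap, in from the front: tip 40 to 49 mm behind the jaw's front face (45 with the cross-bar touching), within 15 mm of the gap's middle, in line with it within 0.2 rad (x of blade_tip in the frame of gap_mouth between 0.04 and 0.049 m and y of blade_tip in the frame of gap_mouth between -0.015 and 0.015 m and z of blade_tip in the frame of gap_mouth between -0.006 and 0.003 m and x of gauge_grip in the frame of gap_mouth below -0.04 m and angle between the x axis of gauge_grip and the x axis of gap_mouth, either way round below 0.2 rad and angle between gauge_grip's own z axis and vertical below 0.06 rad and linear speed of gauge below 0.01 m/s).
It fails at once if the jar or the tin is moved by more than 30 mm or the jar is tipped (distance of any of jar_mid, tin_mid from where it was at the start of the episode above 0.03 m or angle between jar_mid's own z axis and vertical above 0.5 rad).
It also fails if it takes over 48 s, if anything falls off the work surface, if the arm or the gripper's body presses on something with over 40 N, if the wrist force passes 120 N, or if a joint passes its speed limit or range.

## Working session

There is one attempt and no reset: what is moved stays moved. The work goes in short steps, Python scripts to look and compute and a tool call to move; the robot and the scene stay as the last step left them, time stands still between calls to the robot, and variables do not carry over. Pictures are saved under pics/ and viewed, at most 10 in all, crops included, and the job is handed in when it is done.

Besides the shell and the picture viewer there is one more tool, called after "Emit:" by a JSON object that holds its "op" and its "data". apply_moves: Moves the arm, as the interface text tells. Its arguments: {"type":"object","properties":{"commands":{"type":"array"},"jaw":{"type":"number"},"newtons":{"type":"number"}},"required":["commands"]}

```bash
mkdir -p pics; cat > h.py <<'E'
import numpy as np, cv2
from workcell import bot
def P(s):
    R=cv2.Rodrigues(np.array(s["rvec"],float))[0]; t=np.array(s["tvec"],float).reshape(3)
    return np.array(s["mtx"]),R,t
def plane(s,uv,z):
    K,R,t=P(s); d=R.T@np.linalg.inv(K)@np.array([uv[0],uv[1],1.]); c=-R.T@t
    return c+d*(z-c[2])/d[2]
def tri(s1,a,s2,b):
    A=[];y=[]
    for s,uv in((s1,a),(s2,b)):
        K,R,t=P(s); d=R.T@np.linalg.inv(K)@np.array([*uv,1.]); d/=np.linalg.norm(d); c=-R.T@t
        M=np.eye(3)-np.outer(d,d); A.append(M); y.append(M@c)
    X=np.linalg.solve(sum(A),sum(y)); return X,[np.linalg.norm(M@X-v) for M,v in zip(A,y)]
E
python3 - <<'E'
from h import *
import pickle
print(bot.get_obs())
for n in("side","top"):
    s=bot.snapshot(n); pickle.dump(s,open(n+".pkl","wb")); K,R,t=P(s); print(n,K[0,0],-R.T@t,R[2])
    cv2.imwrite(f"pics/{n}0.png",cv2.resize(s["frame"][...,::-1],(800,600),interpolation=cv2.INTER_CUBIC))
E
```

```text
{'clock': 0.0, 'joints': array([ 5.71628311e+01,  1.51000378e+01, -2.80348399e+00,  7.21591497e+01,
       -3.25554145e-05,  8.11036985e+01]), 'qd': array([ 0.01241881,  0.0214665 ,  0.03812119, -0.0155456 , -0.05428533,
       -0.01037861]), 'joint_efforts': array([ 3.81900463e-03, -6.37607646e+01,  3.84560430e+01,  1.37805229e-02,
        2.26414263e-04, -3.28888541e-05]), 'ee_pos': array([0.2128934 , 0.47962095, 0.25281599]), 'tool_rot': array([[-9.13964697e-01,  4.05793273e-01, -5.92652367e-04],
       [ 4.05793671e-01,  9.13964251e-01, -9.19355463e-04],
       [ 1.68594814e-04, -1.08075302e-03, -9.99999402e-01]]), 'wrist_force': array([-0.55418867,  0.48925504,  0.25479325]), 'moment': array([-0.01826583,  0.00459483, -0.00345704]), 'finger_force': 0.0, 'gripper_width': 0.9944041208524333}
side 524.5985320061989 [ 0.5582482  -1.30078256  0.62859567] [ 0.02203922  0.92316683 -0.38376722]
top 423.5860283920263 [0.48751193 0.01673804 1.14838447] [ 1.23934280e-01  1.22239654e-04 -9.92290421e-01]
```

View pics/side0.png

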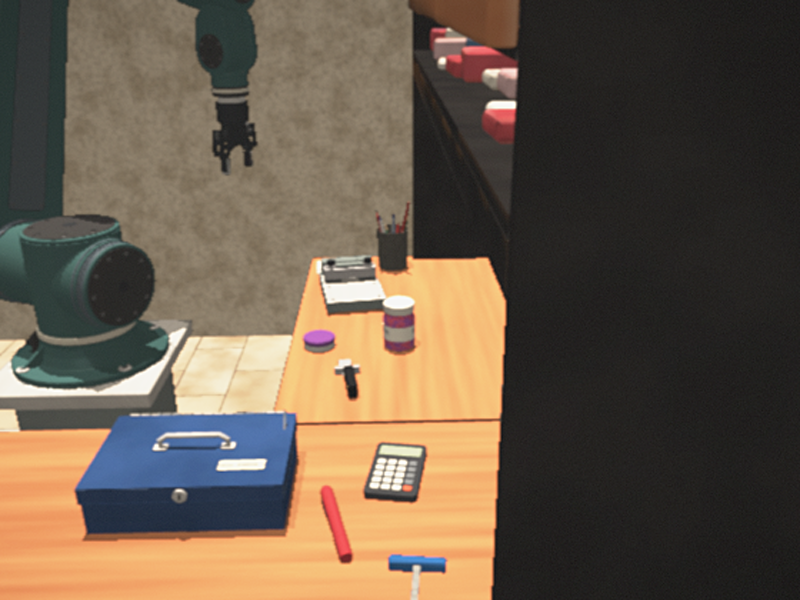

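View pics/top0.png

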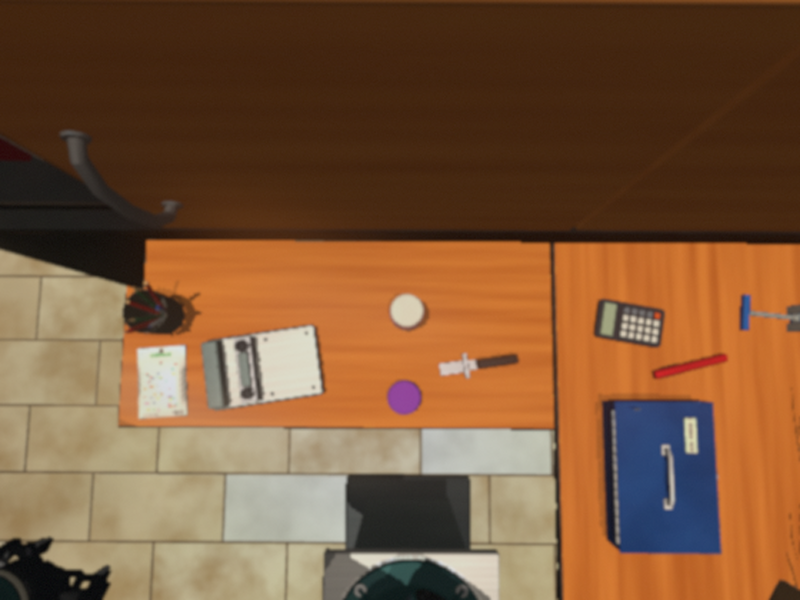

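The gauge is at about (480,365) in the top view with its blade pointing left (+y). The sealer is at (265,365), its jaw at about 248 and its feed table facing the gauge. The jar (407,310) and tin (404,397) stand between them. I'll enlarge these areas.

```bash
python3 - <<'E'
from h import *
import pickle
T=pickle.load(open("top.pkl","rb"))["frame"][...,::-1];S=pickle.load(open("side.pkl","rb"))["frame"][...,::-1]
def c(f,x,y,w,h,k):return cv2.resize(f[y:y+h,x:x+w],(w*k,h*k),interpolation=cv2.INTER_CUBIC)
a=c(T,135,220,100,75,4); b=c(T,270,220,100,75,4); d=c(S,215,170,100,75,4); e=c(S,205,225,100,75,4)
cv2.imwrite("pics/crop.png",np.vstack([np.hstack([a,b]),np.hstack([d,e])]))
E
```

```text
(no output)
```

View pics/crop.png

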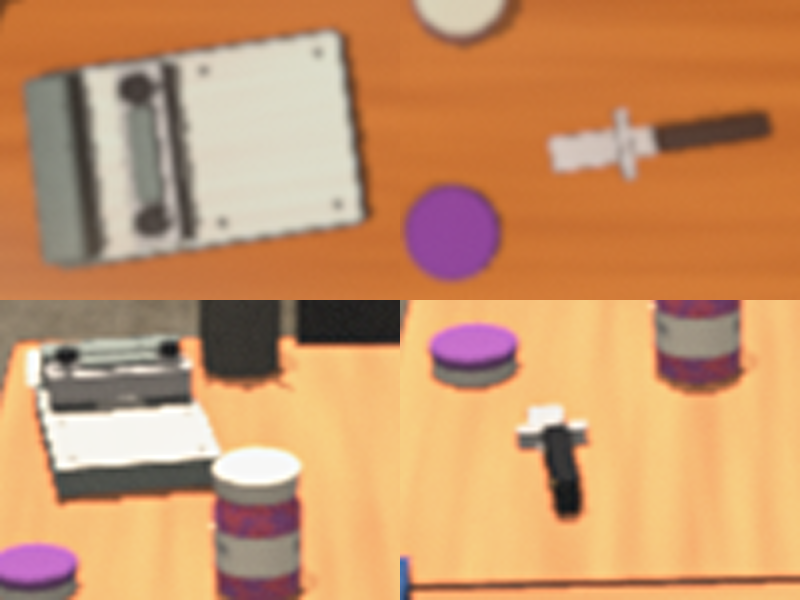

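The crops show the table's front corners at (342,32) and (367,217) in the top view, and (217,459) and (58,473) in the side view. The jaw face is the dark strip at u≈165–190. The handle runs (770,123) to (655,140), the bar is centred on (626,143) and the tip is at (550,153).

```bash
python3 - <<'E'
from h import *
import pickle
T=pickle.load(open("top.pkl","rb"));S=pickle.load(open("side.pkl","rb"))
o=lambda u,v,x,y:((u+.5)/4-.5+x,(v+.5)/4-.5+y)
a=lambda u,v:o(u,v,135,220); b=lambda u,v:o(u-400,v,270,220); d=lambda u,v:o(u,v-300,215,170); e=lambda u,v:o(u-400,v-300,205,225)
np.set_printoptions(precision=4,suppress=True)
for n,p,q in(("fc far",a(342,32),d(217,459)),("fc near",a(367,217),d(58,473)),("handle rear top",b(770,123),e(568,486)),("handle front top",b(655,140),e(554,430)),
 ("bar R",b(622,112),e(587,428)),("bar L",b(630,176),e(519,432)),("knob far",a(137,88),d(169,349)),("knob near",a(153,220),d(67,355))):
    print(n,*tri(T,p,S,q))
A=plane(T,a(342,32),.03);B=plane(T,a(367,217),.03);v=(A-B);print("front edge",A,B,np.linalg.norm(v),"x dir ang",np.degrees(np.arctan2(v[0],-v[1])))
for z,p in((.063,a(164,65)),(.063,a(184,238)),(.039,a(177,64)),(.039,a(195,236)),(.08,a(137,88)),(.08,a(153,220))):print("jaw",z,plane(T,p,z))
H=plane(T,b(770,123),.028);F=plane(T,b(655,140),.028);t=plane(T,b(550,153),.004);m=plane(T,b(626,143),.014)
print("gauge",H,F,m,t,np.linalg.norm(H-F),np.linalg.norm(t-H))
print("jar",plane(T,b(460,-2),.092),"tin",plane(T,b(452,232),.022))
for n,p in(("hutch",(100,165)),):pass
E
```

```text
fc far [0.5571 0.1803 0.0271] [np.float64(0.003412831750625781), np.float64(0.0034128317506256695)]
fc near [0.4369 0.1613 0.0252] [np.float64(0.00281528522217416), np.float64(0.0028152852221743256)]
handle rear top [ 0.5012 -0.1957  0.0215] [np.float64(0.0018747147497757653), np.float64(0.0018747147497757118)]
handle front top [ 0.4896 -0.1198  0.02  ] [np.float64(0.0018546987323255742), np.float64(0.0018546987323255753)]
bar R [ 0.5088 -0.099   0.0103] [np.float64(0.001124938665550576), np.float64(0.0011249386655505765)]
bar L [ 0.466  -0.1041  0.0109] [np.float64(0.0015874015220536785), np.float64(0.0015874015220536783)]
knob far [0.5187 0.3022 0.0738] [np.float64(0.0025682132928592583), np.float64(0.002568213292859034)]
knob near [0.437  0.2888 0.0745] [np.float64(0.0020767796023171284), np.float64(0.002076779602317186)]
front edge [0.5604 0.18   0.03  ] [0.4399 0.1608 0.03  ] 0.12199153075248195 x dir ang 99.06025629815042
jaw 0.063 [0.5364 0.2885 0.063 ]
jaw 0.063 [0.4275 0.2718 0.063 ]
jaw 0.039 [0.5382 0.286  0.039 ]
jaw 0.039 [0.4275 0.2704 0.039 ]
jaw 0.08 [0.5211 0.3007 0.08  ]
jaw 0.08 [0.4394 0.2875 0.08  ]
gauge [ 0.503  -0.1944  0.028 ] [ 0.4914 -0.1187  0.028 ] [ 0.4894 -0.1011  0.014 ] [ 0.4824 -0.0512  0.004 ] 0.0765656068188539 0.14664403062295134
jar [0.5786 0.0102 0.092 ] tin [0.4307 0.0142 0.022 ]
```

Both views agree. The gauge heads about 98.5° and the sealer about 99°. The grip point is near (0.496,-0.157), the mouth near (0.483,0.279), and the table top is about 30 mm high. I'll move above the handle, gripping 18 mm ahead of its centre.

Emit:
{"op": "apply_moves", "data": {"commands": [{"x": -55, "y": -28, "wz": 10}, {"x": -110, "y": -56, "wz": 20}, {"x": -150, "y": -100, "wz": 30}, {"x": -185, "y": -145, "wz": 40}, {"x": -220, "y": -190, "wz": 50}], "jaw": -1, "newtons": 60}}

```text
invalid input at $.commands[0]: expected keys x, y, z, wx, wy, wz
```

```bash
cat >> h.py <<'E'
def delta(p,yhead):
    o=bot.get_obs();R=o["tool_rot"];c,s=np.cos(np.radians(yhead)),np.sin(np.radians(yhead))
    G=np.array([[s,c,0],[-c,s,0],[0,0,-1.]])
    if R[:,1]@G[:,1]<0:G[:,:2]*=-1
    np.set_printoptions(precision=4,suppress=True)
    print("t",o["clock"],"pos",o["ee_pos"],"F",o["wrist_force"],"w",o["gripper_width"],o["finger_force"],"q",o["joints"])
    print("shift mm",1000*R.T@(np.array(p)-o["ee_pos"]),"turn",np.degrees(cv2.Rodrigues(R.T@G)[0].ravel()))
E
python3 -c "
from h import *
delta([.4936,-.1392,.12],8.5)"
```

```text
t 0.1 pos [0.2129 0.4796 0.2529] F [ 0.0716  0.0261 -0.1328] w 0.9976543424209663 0.0 q [57.164  15.0957 -2.7989 72.1597 -0.001  81.1027]
shift mm [-507.6716 -451.5915  133.2427] turn [-78.8823 -43.3312   0.0152]
```

Emit:
{"op": "apply_moves", "data": {"commands": [{"x": -55, "y": -28, "z": 0, "wx": 0, "wy": 0, "wz": 10}, {"x": -110, "y": -56, "z": 0, "wx": 0, "wy": 0, "wz": 20}, {"x": -150, "y": -100, "z": 0, "wx": 0, "wy": 0, "wz": 30}, {"x": -185, "y": -145, "z": 0, "wx": 0, "wy": 0, "wz": 40}, {"x": -220, "y": -190, "z": 0, "wx": 0, "wy": 0, "wz": 50}], "jaw": -1, "newtons": 60}}

```text
clock: 0.72
ee_pos: [0.337, 0.2152, 0.2531]
tool_rot: [[-0.271, 0.962, -0.0], [0.962, 0.271, -0.0], [-0.0, -0.0, -1.0]]
wrist_force: [0.5, -0.0, -0.5]
gripper_width: 0.997
finger_force: 0.0
```

```bash
sed -i 's/\[\[s,c,0\],\[-c,s,0\]/[[-s,c,0],[c,s,0]/' h.py
python3 -c "
from h import *
delta([.4936,-.1392,.12],8.5)"
```

```text
t 0.725 pos [0.337  0.2152 0.2531] F [ 0.4677 -0.0056 -0.469 ] w 0.9967993668139489 0.0 q [ 20.8434   2.7686 -18.1242  69.1131  -0.0055  95.0968]
shift mm [-383.5524   54.5528  133.1801] turn [-0.005   0.0063  7.2465]
```

Emit:
{"op": "apply_moves", "data": {"commands": [{"x": -60, "y": 9, "z": 0, "wx": 0, "wy": 0, "wz": 2}, {"x": -120, "y": 18, "z": 0, "wx": 0, "wy": 0, "wz": 4}, {"x": -180, "y": 27, "z": 0, "wx": 0, "wy": 0, "wz": 6}, {"x": -240, "y": 36, "z": 0, "wx": 0, "wy": 0, "wz": 7.2}, {"x": -300, "y": 45, "z": 15, "wx": 0, "wy": 0, "wz": 7.2}]}}

```text
clock: 1.35
ee_pos: [0.4641, -0.0612, 0.2386]
tool_rot: [[-0.153, 0.988, 0.002], [0.988, 0.153, -0.0], [-0.001, 0.001, -1.0]]
wrist_force: [1.1, 0.7, 0.2]
gripper_width: 1.003
finger_force: 0.0
```

```bash
python3 -c "
from h import *
delta([.4936,-.1392,.12],8.5)"
```

```text
t 1.35 pos [ 0.4641 -0.0612  0.2386] F [1.1477 0.6516 0.2457] w 1.0029442202050525 0.0 q [-17.5028   9.7547 -12.2075  67.9462   0.0049  63.6798]
shift mm [-81.5424  17.0336 118.7247] turn [0.0843 0.036  0.3174]
```

Emit:
{"op": "apply_moves", "data": {"commands": [{"x": -42, "y": 9, "z": 40, "wx": 0, "wy": 0, "wz": 0.3}, {"x": -82, "y": 17, "z": 80, "wx": 0, "wy": 0, "wz": 0.3}, {"x": -82, "y": 17, "z": 119, "wx": 0, "wy": 0, "wz": 0.3}, {"x": -82, "y": 17, "z": 119, "wx": 0, "wy": 0, "wz": 0.3}]}}

```text
clock: 1.85
ee_pos: [0.491, -0.1369, 0.1172]
tool_rot: [[-0.148, 0.989, -0.005], [0.989, 0.148, 0.002], [0.003, -0.004, -1.0]]
wrist_force: [0.2, 0.0, 0.7]
gripper_width: 1.001
finger_force: 0.0
```

```bash
python3 - <<'E'
from h import *
delta([.4936,-.1392,.026],8.5)
t=bot.snapshot("top")["frame"][...,::-1];s=bot.snapshot("side")["frame"][...,::-1]
f=lambda i,x,y:cv2.resize(i[y:y+100,x:x+100],(400,400),interpolation=cv2.INTER_CUBIC)
cv2.imwrite("pics/g1.png",np.hstack([f(t,290,200),f(s,195,210)]))
E
```

```text
t 1.85 pos [ 0.491  -0.1369  0.1172] F [0.2426 0.0237 0.6905] w 1.0007129494611786 0.0 q [-24.7438  18.5259 -20.0621  51.7165   0.0033  56.7346]
shift mm [-2.9572  2.6141 91.1959] turn [-0.2527 -0.1697  0.0217]
```

View pics/g1.png

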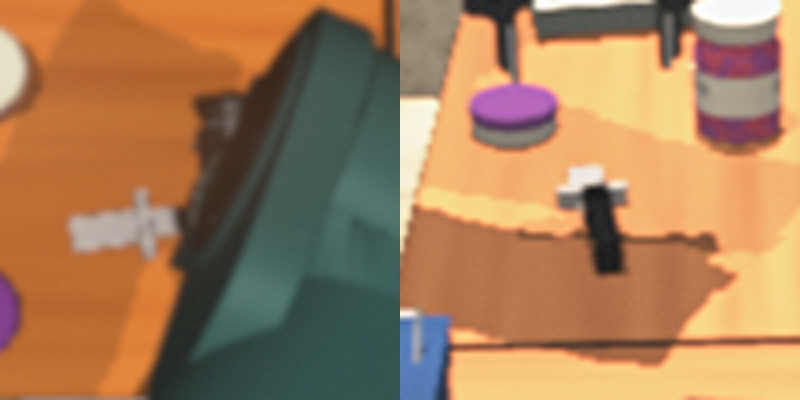

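The fingers straddle the handle in the side view (u≈510 and 668, handle at about 600), so I'll descend with the small correction.

Emit:
{"op": "apply_moves", "data": {"commands": [{"x": -2.5, "y": 2.5, "z": 30, "wx": 0, "wy": 0, "wz": 0}, {"x": -2.5, "y": 2.5, "z": 60, "wx": 0, "wy": 0, "wz": 0}, {"x": -2.5, "y": 2.5, "z": 80, "wx": 0, "wy": 0, "wz": 0}, {"x": -2.5, "y": 2.5, "z": 90, "wx": 0, "wy": 0, "wz": 0}, {"x": -2.5, "y": 2.5, "z": 90, "wx": 0, "wy": 0, "wz": 0}]}}

```text
clock: 2.58
ee_pos: [0.496, -0.1394, 0.0301]
tool_rot: [[-0.149, 0.989, 0.001], [0.989, 0.149, -0.0], [-0.0, 0.001, -1.0]]
wrist_force: [-0.5, -0.4, 0.6]
gripper_width: 0.997
finger_force: 0.0
```

```bash
python3 - <<'E'
from h import *
delta([.4936,-.1392,.026],8.5)
s=bot.snapshot("side")["frame"][...,::-1]
cv2.imwrite("pics/g2.png",cv2.resize(s[220:300,200:300],(500,400),interpolation=cv2.INTER_CUBIC))
E
```

```text
t 2.575 pos [ 0.496  -0.1394  0.0301] F [-0.5042 -0.3924  0.6092] w 0.9965600767813776 0.0 q [-24.7622  24.1717 -27.22    38.5625  -0.0011  56.6507]
shift mm [ 0.511  -2.3233  4.0552] turn [0.0376 0.026  0.0871]
```

View pics/g2.png

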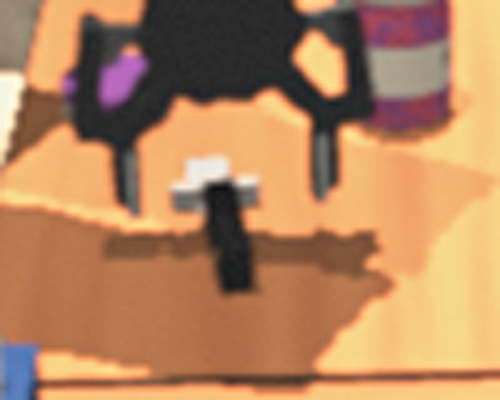

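The fingers are centred on the handle (130 and 323, handle ≈226 at that station). I'll lower 3 mm and close.

Emit:
{"op": "apply_moves", "data": {"commands": [{"x": 0, "y": -1, "z": 3, "wx": 0, "wy": 0, "wz": 0}, {"x": 0, "y": -1, "z": 3, "wx": 0, "wy": 0, "wz": 0}, {"x": 0, "y": -1, "z": 3, "wx": 0, "wy": 0, "wz": 0}, {"x": 0, "y": -1, "z": 3, "wx": 0, "wy": 0, "wz": 0}, {"x": 0, "y": -1, "z": 3, "wx": 0, "wy": 0, "wz": 0}], "jaw": 1, "newtons": 60}}

```text
clock: 3.25
ee_pos: [0.4947, -0.1396, 0.0266]
tool_rot: [[-0.149, 0.989, 0.0], [0.989, 0.149, -0.0], [-0.0, 0.0, -1.0]]
wrist_force: [-0.7, -0.9, 5.6]
gripper_width: 0.193
finger_force: 59.5
```

Emit:
{"op": "apply_moves", "data": {"commands": [{"x": 0, "y": 0, "z": 0, "wx": 0, "wy": 0, "wz": 0}, {"x": 0, "y": 0, "z": 0, "wx": 0, "wy": 0, "wz": 0}, {"x": 0, "y": 0, "z": 0, "wx": 0, "wy": 0, "wz": 0}, {"x": 0, "y": 0, "z": 0, "wx": 0, "wy": 0, "wz": 0}]}}

```text
clock: 3.75
ee_pos: [0.4947, -0.1396, 0.0266]
tool_rot: [[-0.149, 0.989, 0.0], [0.989, 0.149, -0.0], [-0.0, 0.0, -1.0]]
wrist_force: [-0.9, -0.1, 5.8]
gripper_width: 0.198
finger_force: 59.5
```

Emit:
{"op": "apply_moves", "data": {"commands": [{"x": 0, "y": 0, "z": -20, "wx": 0, "wy": 0, "wz": 0}, {"x": 0, "y": 0, "z": -50, "wx": 0, "wy": 0, "wz": 0}, {"x": 0, "y": 0, "z": -85, "wx": 0, "wy": 0, "wz": 0}, {"x": 0, "y": 0, "z": -115, "wx": 0, "wy": 0, "wz": 0}, {"x": 0, "y": 0, "z": -115, "wx": 0, "wy": 0, "wz": 0}]}}

```text
clock: 4.38
ee_pos: [0.4955, -0.14, 0.1431]
tool_rot: [[-0.149, 0.989, 0.003], [0.989, 0.149, -0.001], [-0.002, 0.003, -1.0]]
wrist_force: [1.1, -0.3, -1.1]
gripper_width: 0.198
finger_force: 58.8
```

```bash
python3 -c "
from h import *
delta([.4993,.1763,.14],9.0)"
```

```text
t 4.375 pos [ 0.4955 -0.14    0.1431] F [ 1.0503 -0.2521 -1.0741] w 0.19849881484278603 58.750730752944946 q [-24.8489  17.4245 -17.2357  55.1435   0.0011  56.5861]
shift mm [312.1809  50.8645   2.6319] turn [ 0.164   0.1078 -0.435 ]
```

Emit:
{"op": "apply_moves", "data": {"commands": [{"x": 40, "y": 7, "z": 0, "wx": 0, "wy": 0, "wz": 0}, {"x": 85, "y": 14, "z": 0, "wx": 0, "wy": 0, "wz": 0}, {"x": 130, "y": 21, "z": 0, "wx": 0, "wy": 0, "wz": -0.4}, {"x": 175, "y": 28, "z": 0, "wx": 0, "wy": 0, "wz": -0.4}, {"x": 220, "y": 36, "z": 0, "wx": 0, "wy": 0, "wz": -0.4}]}}

```text
clock: 5.0
ee_pos: [0.4968, 0.0848, 0.1403]
tool_rot: [[-0.156, 0.988, -0.001], [0.988, 0.156, -0.0], [0.0, -0.001, -1.0]]
wrist_force: [1.1, -0.4, -0.8]
gripper_width: 0.198
finger_force: 58.7
```

Emit:
{"op": "apply_moves", "data": {"commands": [{"x": 40, "y": 6, "z": 0, "wx": 0, "wy": 0, "wz": 0}, {"x": 75, "y": 11, "z": 0, "wx": 0, "wy": 0, "wz": 0}, {"x": 92, "y": 15, "z": 0, "wx": 0, "wy": 0, "wz": 0}, {"x": 92, "y": 15, "z": 20, "wx": 0, "wy": 0, "wz": 0}, {"x": 92, "y": 15, "z": 40, "wx": 0, "wy": 0, "wz": 0}]}}

```text
clock: 5.62
ee_pos: [0.4978, 0.1763, 0.1002]
tool_rot: [[-0.156, 0.988, -0.0], [0.988, 0.156, -0.0], [-0.0, -0.0, -1.0]]
wrist_force: [0.3, -1.1, -1.3]
gripper_width: 0.197
finger_force: 58.7
```

Emit:
{"op": "apply_moves", "data": {"commands": [{"x": 0, "y": 0, "z": 10, "wx": 0, "wy": 0, "wz": 0}, {"x": 0, "y": 0, "z": 20, "wx": 0, "wy": 0, "wz": 0}, {"x": 0, "y": 0, "z": 25, "wx": 0, "wy": 0, "wz": 0}, {"x": 0, "y": 0, "z": 25, "wx": 0, "wy": 0, "wz": 0}]}}

```text
clock: 6.12
ee_pos: [0.4979, 0.1765, 0.0762]
tool_rot: [[-0.156, 0.988, -0.0], [0.988, 0.156, -0.0], [-0.0, -0.0, -1.0]]
wrist_force: [-0.4, -0.4, -1.0]
gripper_width: 0.196
finger_force: 58.7
```

```bash
python3 - <<'E'
from h import *
import pickle
delta([.4993,.1763,.0566],9.0)
T=bot.snapshot("top");S=bot.snapshot("side");pickle.dump((T,S),open("b.pkl","wb"))
f=lambda i,x,y:cv2.resize(i["frame"][y:y+80,x:x+80,::-1],(400,400),interpolation=cv2.INTER_CUBIC)
cv2.imwrite("pics/i1.png",np.hstack([f(T,155,215),f(S,210,165)]))
E
```

```text
t 6.125 pos [0.4979 0.1765 0.0762] F [-0.4224 -0.441  -1.0143] w 0.19636268873185259 58.697437047958374 q [ 10.6735  22.2115 -21.5173  46.2786  -0.      91.7204]
shift mm [-0.3857  1.3597 19.6324] turn [-0.0074  0.0002 -0.0469]
```

View pics/i1.png

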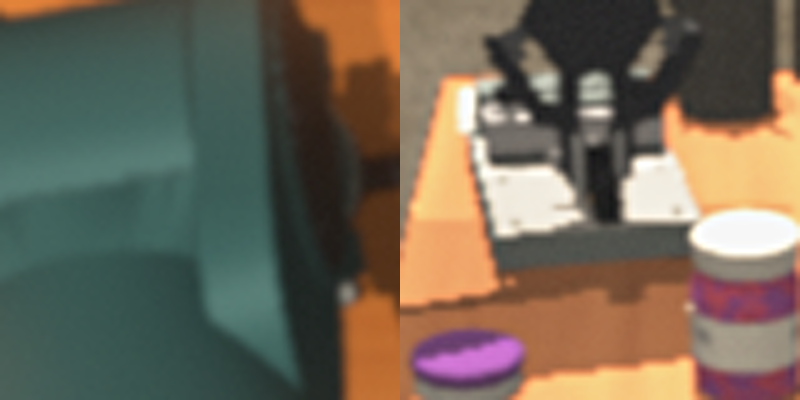

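The top view is blocked by the arm. In the side view the gauge hangs level and centred over the feed table (handle u≈603, table 495–700). I'll lower it until it touches.

Emit:
{"op": "apply_moves", "data": {"commands": [{"x": 0, "y": 1, "z": 6, "wx": 0, "wy": 0, "wz": 0}, {"x": 0, "y": 1, "z": 12, "wx": 0, "wy": 0, "wz": 0}, {"x": 0, "y": 1, "z": 16, "wx": 0, "wy": 0, "wz": 0}, {"x": 0, "y": 1, "z": 18, "wx": 0, "wy": 0, "wz": 0}, {"x": 0, "y": 1, "z": 18, "wx": 0, "wy": 0, "wz": 0}]}}

```text
clock: 6.85
ee_pos: [0.4988, 0.1767, 0.0581]
tool_rot: [[-0.156, 0.988, -0.0], [0.988, 0.156, -0.0], [0.0, -0.0, -1.0]]
wrist_force: [0.7, -0.4, -1.0]
gripper_width: 0.198
finger_force: 58.7
```

Emit:
{"op": "apply_moves", "data": {"commands": [{"x": 0, "y": 0, "z": 0.5, "wx": 0, "wy": 0, "wz": 0}, {"x": 0, "y": 0, "z": 1, "wx": 0, "wy": 0, "wz": 0}, {"x": 0, "y": 0, "z": 1, "wx": 0, "wy": 0, "wz": 0}]}}

```text
clock: 7.22
ee_pos: [0.4989, 0.1767, 0.0573]
tool_rot: [[-0.156, 0.988, 0.0], [0.988, 0.156, 0.0], [0.0, 0.0, -1.0]]
wrist_force: [-0.2, 0.2, -1.2]
gripper_width: 0.197
finger_force: 58.7
```

Emit:
{"op": "apply_moves", "data": {"commands": [{"x": 0, "y": 0, "z": 0.5, "wx": 0, "wy": 0, "wz": 0}, {"x": 0, "y": 0, "z": 0.8, "wx": 0, "wy": 0, "wz": 0}, {"x": 0, "y": 0, "z": 0.8, "wx": 0, "wy": 0, "wz": 0}]}}

```text
clock: 7.6
ee_pos: [0.4989, 0.1767, 0.0566]
tool_rot: [[-0.156, 0.988, 0.0], [0.988, 0.156, 0.0], [-0.0, 0.0, -1.0]]
wrist_force: [-0.8, -0.7, 2.6]
gripper_width: 0.201
finger_force: 59.3
```

Light contact with the table. Now I'll slide it in.

Emit:
{"op": "apply_moves", "data": {"commands": [{"x": 5, "y": 0, "z": 0, "wx": 0, "wy": 0, "wz": 0}, {"x": 10, "y": 0, "z": 0, "wx": 0, "wy": 0, "wz": 0}, {"x": 15, "y": 0, "z": 0, "wx": 0, "wy": 0, "wz": 0}, {"x": 20, "y": 0, "z": 0, "wx": 0, "wy": 0, "wz": 0}, {"x": 25, "y": 0, "z": 0, "wx": 0, "wy": 0, "wz": 0}]}}

```text
clock: 8.22
ee_pos: [0.495, 0.2017, 0.0566]
tool_rot: [[-0.156, 0.988, 0.0], [0.988, 0.156, -0.0], [-0.0, 0.0, -1.0]]
wrist_force: [-0.1, -3.1, 4.8]
gripper_width: 0.197
finger_force: 59.5
```

```bash
python3 - <<'E'
from h import *
import pickle
delta([.4896,.2376,.0566],9.0)
T=bot.snapshot("top");S=bot.snapshot("side");pickle.dump((T,S),open("b.pkl","wb"))
f=lambda i,x,y:cv2.resize(i["frame"][y:y+50,x:x+50,::-1],(400,400),interpolation=cv2.INTER_CUBIC)
cv2.imwrite("pics/i2.png",np.hstack([f(T,165,230),f(S,220,175)]))
E
```

```text
t 8.225 pos [0.495  0.2017 0.0566] F [-0.0684 -3.0679  4.7928] w 0.19675378557381829 59.525282979011536 q [ 13.4432  23.9195 -22.2801  43.7815  -0.0161  94.4775]
shift mm [36.2682  0.2079  0.0084] turn [ 0.0202  0.0146 -0.0343]
```

View pics/i2.png

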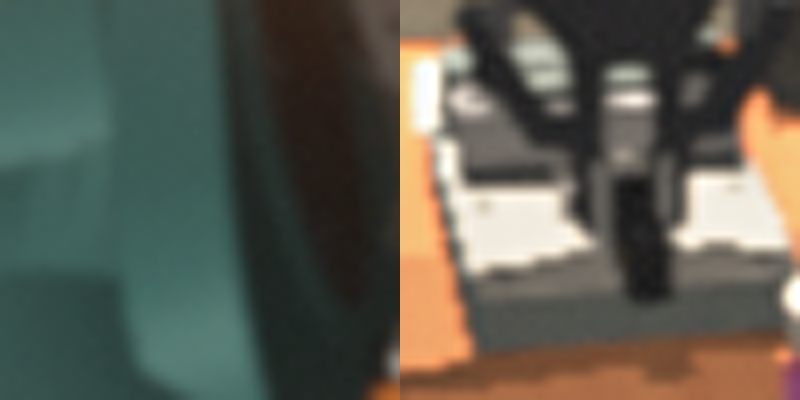

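Only friction so far, and the gauge is pointing into the gap between the jaw ends (453–750 in the crop). I'll keep sliding.

Emit:
{"op": "apply_moves", "data": {"commands": [{"x": 6, "y": 0, "z": 0, "wx": 0, "wy": 0, "wz": 0}, {"x": 12, "y": 0, "z": 0, "wx": 0, "wy": 0, "wz": 0}, {"x": 18, "y": 0, "z": 0, "wx": 0, "wy": 0, "wz": 0}, {"x": 24, "y": 0, "z": 0, "wx": 0, "wy": 0, "wz": 0}, {"x": 29, "y": 0, "z": 0, "wx": 0, "wy": 0, "wz": 0}]}}

```text
clock: 8.95
ee_pos: [0.4905, 0.2303, 0.0566]
tool_rot: [[-0.156, 0.988, 0.0], [0.988, 0.156, -0.0], [-0.0, 0.0, -1.0]]
wrist_force: [1.4, -3.4, 5.8]
gripper_width: 0.194
finger_force: 59.7
```

Emit:
{"op": "apply_moves", "data": {"commands": [{"x": 1, "y": 0, "z": 0, "wx": 0, "wy": 0, "wz": 0}, {"x": 2, "y": 0, "z": 0, "wx": 0, "wy": 0, "wz": 0}, {"x": 3, "y": 0, "z": 0, "wx": 0, "wy": 0, "wz": 0}]}}

```text
clock: 9.32
ee_pos: [0.49, 0.2331, 0.0566]
tool_rot: [[-0.156, 0.988, 0.0], [0.988, 0.156, -0.0], [-0.0, 0.0, -1.0]]
wrist_force: [1.8, -4.6, 5.4]
gripper_width: 0.198
finger_force: 59.6
```

Emit:
{"op": "apply_moves", "data": {"commands": [{"x": 1, "y": 0, "z": 0, "wx": 0, "wy": 0, "wz": 0}, {"x": 2, "y": 0, "z": 0, "wx": 0, "wy": 0, "wz": 0}]}}

```text
clock: 9.57
ee_pos: [0.4897, 0.2351, 0.0566]
tool_rot: [[-0.156, 0.988, 0.0], [0.988, 0.156, -0.0], [-0.0, 0.0, -1.0]]
wrist_force: [1.2, -3.7, 5.6]
gripper_width: 0.195
finger_force: 59.6
```

Emit:
{"op": "apply_moves", "data": {"commands": [{"x": 1, "y": 0, "z": 0, "wx": 0, "wy": 0, "wz": 0}, {"x": 2, "y": 0, "z": 0, "wx": 0, "wy": 0, "wz": 0}]}}

```text
clock: 9.82
ee_pos: [0.4894, 0.2371, 0.0566]
tool_rot: [[-0.156, 0.988, 0.0], [0.988, 0.156, -0.0], [-0.0, 0.0, -1.0]]
wrist_force: [-0.0, -3.5, 6.2]
gripper_width: 0.194
finger_force: 59.6
```

Emit:
{"op": "apply_moves", "data": {"commands": [{"x": 1, "y": 0, "z": 0, "wx": 0, "wy": 0, "wz": 0}, {"x": 1, "y": 0, "z": 0, "wx": 0, "wy": 0, "wz": 0}]}}

```text
clock: 10.07
ee_pos: [0.4892, 0.2381, 0.0566]
tool_rot: [[-0.156, 0.988, 0.0], [0.988, 0.156, -0.0], [-0.0, 0.0, -1.0]]
wrist_force: [-0.2, -2.8, 5.9]
gripper_width: 0.2
finger_force: 59.6
```

Emit:
{"op": "apply_moves", "data": {"commands": [{"x": 1, "y": 0, "z": 0, "wx": 0, "wy": 0, "wz": 0}, {"x": 1, "y": 0, "z": 0, "wx": 0, "wy": 0, "wz": 0}]}}

```text
clock: 10.32
ee_pos: [0.4891, 0.2391, 0.0566]
tool_rot: [[-0.156, 0.988, 0.0], [0.988, 0.156, -0.0], [-0.0, 0.0, -1.0]]
wrist_force: [0.2, -2.5, 5.3]
gripper_width: 0.197
finger_force: 59.6
```

Emit:
{"op": "apply_moves", "data": {"commands": [{"x": 1, "y": 0, "z": 0, "wx": 0, "wy": 0, "wz": 0}, {"x": 1, "y": 0, "z": 0, "wx": 0, "wy": 0, "wz": 0}]}}

```text
clock: 10.58
ee_pos: [0.489, 0.24, 0.0566]
tool_rot: [[-0.156, 0.988, 0.0], [0.988, 0.156, -0.0], [-0.0, 0.0, -1.0]]
wrist_force: [1.3, -3.9, 6.7]
gripper_width: 0.196
finger_force: 59.7
```

Emit:
{"op": "apply_moves", "data": {"commands": [{"x": 1, "y": 0, "z": 0, "wx": 0, "wy": 0, "wz": 0}, {"x": 1, "y": 0, "z": 0, "wx": 0, "wy": 0, "wz": 0}]}}

```text
clock: 10.82
ee_pos: [0.4889, 0.2401, 0.0566]
tool_rot: [[-0.155, 0.988, 0.001], [0.988, 0.155, -0.002], [-0.003, 0.0, -1.0]]
wrist_force: [1.9, -11.8, 7.0]
gripper_width: 0.195
finger_force: 59.8
```

Contact: Fy jumped to -11.8 N and the motion stopped at y=0.2401. I'll relieve the pressure and release.

Emit:
{"op": "apply_moves", "data": {"commands": [{"x": -0.8, "y": 0, "z": 0, "wx": 0, "wy": 0, "wz": 0}, {"x": -0.8, "y": 0, "z": -0.2, "wx": 0, "wy": 0, "wz": 0}]}}

```text
clock: 11.08
ee_pos: [0.4889, 0.24, 0.0566]
tool_rot: [[-0.156, 0.988, 0.0], [0.988, 0.156, -0.001], [-0.001, 0.0, -1.0]]
wrist_force: [3.3, -5.2, -0.2]
gripper_width: 0.194
finger_force: 58.9
```

Emit:
{"op": "apply_moves", "data": {"commands": [{"x": 0, "y": 0, "z": 0, "wx": 0, "wy": 0, "wz": 0}, {"x": 0, "y": 0, "z": 0, "wx": 0, "wy": 0, "wz": 0}, {"x": 0, "y": 0, "z": 0, "wx": 0, "wy": 0, "wz": 0}, {"x": 0, "y": 0, "z": 0, "wx": 0, "wy": 0, "wz": 0}], "jaw": 0.1}}

```text
clock: 11.58
ee_pos: [0.4888, 0.2402, 0.0566]
tool_rot: [[-0.156, 0.988, -0.0], [0.988, 0.156, 0.0], [0.0, -0.0, -1.0]]
wrist_force: [1.2, 0.7, 0.3]
gripper_width: 0.452
finger_force: 0.0
```

Emit:
{"op": "apply_moves", "data": {"commands": [{"x": 0, "y": 0, "z": -10, "wx": 0, "wy": 0, "wz": 0}, {"x": 0, "y": 0, "z": -30, "wx": 0, "wy": 0, "wz": 0}, {"x": 0, "y": 0, "z": -70, "wx": 0, "wy": 0, "wz": 0}, {"x": 0, "y": 0, "z": -120, "wx": 0, "wy": 0, "wz": 0}, {"x": 0, "y": 0, "z": -160, "wx": 0, "wy": 0, "wz": 0}]}}

```text
clock: 12.2
ee_pos: [0.4888, 0.2401, 0.2194]
tool_rot: [[-0.156, 0.988, 0.002], [0.988, 0.156, 0.001], [0.0, 0.002, -1.0]]
wrist_force: [0.6, 0.3, -0.1]
gripper_width: 0.452
finger_force: 0.0
```

Emit:
{"op": "apply_moves", "data": {"commands": [{"x": -50, "y": -20, "z": 0, "wx": 0, "wy": 0, "wz": 0}, {"x": -100, "y": -40, "z": 0, "wx": 0, "wy": 0, "wz": 0}, {"x": -150, "y": -60, "z": 0, "wx": 0, "wy": 0, "wz": 0}, {"x": -200, "y": -80, "z": 0, "wx": 0, "wy": 0, "wz": 0}, {"x": -250, "y": -80, "z": 0, "wx": 0, "wy": 0, "wz": 0}]}}

```text
clock: 12.82
ee_pos: [0.4477, -0.0207, 0.2177]
tool_rot: [[-0.156, 0.988, 0.001], [0.988, 0.156, -0.0], [-0.0, 0.001, -1.0]]
wrist_force: [0.7, 1.4, 0.4]
gripper_width: 0.449
finger_force: 0.0
```

```bash
python3 - <<'E'
from h import *
import pickle
delta([.4896,.2376,.0566],9.0)
T=bot.snapshot("top");S=bot.snapshot("side");pickle.dump((T,S),open("b.pkl","wb"))
f=lambda i,x,y:cv2.resize(i["frame"][y:y+80,x:x+80,::-1],(400,400),interpolation=cv2.INTER_CUBIC)
cv2.imwrite("pics/e.png",np.hstack([f(T,155,215),f(S,210,165)]))
E
```

```text
t 12.825 pos [ 0.4477 -0.0207  0.2177] F [0.741  1.3811 0.3509] w 0.44928043732600736 0.0 q [-13.089    8.4161 -17.2325  64.2937   0.0054  67.9481]
shift mm [248.6566  81.4973 161.1246] turn [ 0.0555  0.0167 -0.0371]
```

View pics/e.png

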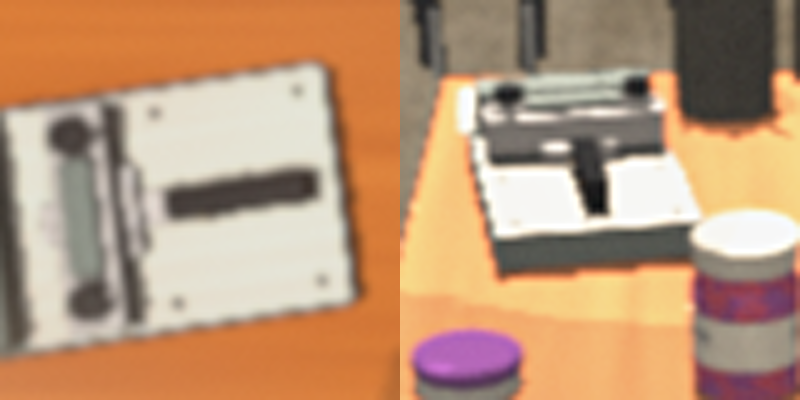

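The cross-bar lies flat against the jaw front at (132,208), mid-jaw (jaw centre ≈212). The gauge is aligned and released, and the jar and tin have not moved.

```bash
python3 -c "
from workcell import bot
print(bot.close_job())"
```

```text
the job is handed in; nothing more can be done
None
```

The gauge is flat on the feed table, released, with its blade in the jaw gap and its cross-bar against the jaw; the jar and tin stand where they were, and the job was handed in at about 13 s, with no verdict shown.

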